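# Take a washed glass from the slanted rack and hold it over a white plate to check it

### The job

A washed wine glass stands mouth down in the slanted wire rack: swing the rack's hold-down bar right back off it, take the glass by its stem and draw it up out of its slanting pocket. Then turn it right way up and hold it still over the white plate, leaning about 45 degrees with its bowl above the middle of the plate and all of it at least 12 cm above the worktable, so that smears show against the white. Finish while still holding it there by the stem; handle it gently and leave the other things where they are.

Things in the scene. Friction and masses are not known exactly. Their poses are not given: they have to be found in the camera images.
- glass_rack: stainless wire glass rack, fixed, 310 mm (along its y) x 200 mm, wires up to 140 mm high; origin on the worktable under its middle, z up. Three pockets in a row along its y, 96 mm apart, about 90 mm wide; only the middle one (y = 0) holds a glass. The pockets lean 40 degrees from vertical towards the rack's +x (to the robot's right and somewhat away from it)
- pocket (a point): fixed in the rack: where the centre of the glass's mouth rests at the bottom of the middle pocket, 50 mm above the worktable. The pocket's wires hold the bowl up to 80 mm along the glass from its mouth, so it is clear after 110 mm along its own axis; straight out it comes freely, with about 5 mm of play
- hold_down (a joint): angle of the hold-down bar, rad: 0 = closed, about 6 mm over the glass's foot; grows as it swings up and away to the rack's +x side, stop at 1.25; clear of the glass from about 0.7, swung back from 0.8. Wire bar 6 mm thick, 312 mm long, parallel to the rack's y, an arm at each end; stiff hinge (0.09 N m), stays about where it is left
- bar_hinge (a point): point on the hinge axis of the hold-down bar (axis parallel to the rack's y; a positive turn about +y opens it), in the plane of the finger tab
- bar_tab (a point): middle of the finger tab of the hold-down bar: a black sleeve 12 mm thick and 32 mm long, parallel to the rack's y, on a wire loop standing 26 mm off the bar, over the pocket next to the glass's on the rack's -y side; 142 mm from the hinge axis; moves with the bar
- glass: clear stemmed wine glass, 202 mm long, 0.15 kg, loose; origin at the centre of the underside of its foot, z from foot to mouth. Foot 65 mm wide and up to 10 mm thick; stem from 10 to 58 mm along z, 15 mm thick near the foot thinning to 8 mm at 54 mm; bowl widens from there to 80 mm at 140 mm, mouth 64 mm. At the start z points down and towards the rack's -x
- glass_stem (a point): point on the axis of the glass at the thinnest part of its stem, 54 mm from the foot, 8 mm thick and swelling to 11 mm on both sides 11 mm away: the place to grip (30 to 70 N holds it firmly)
- glass_bowl (a point): centre of the bowl, on the axis 150 mm from the foot
- glass_rim (a point): centre of the mouth, on the axis 202 mm from the foot
- plate: white dinner plate, 270 mm wide and 24 mm high, fixed; origin at the centre of its underside on the worktable
- filled_glass: another wine glass of the same size, standing upright with red in it, behind the plate to the left; leave alone; origin at its foot
- corkscrew: folded black corkscrew, 36 x 121 x 16 mm, lying behind, between rack and plate; leave alone

How it is judged (in metres and radians):
On the way, in this order (a step that is already met when the one before it is completed fails the run):
1. the hold-down bar is swung back off the glass (value of joint hold_down above 0.8 rad), for 0.2 s.
2. the glass, held in the fingers, is drawn out of its pocket and touches the rack no more (distance between glass_rim and pocket above 0.11 m and contact force between glass and the fingers above 1 N and contact force between glass and glass_rack below 0.05 N), for 0.2 s.
At the end, for the whole second after the job is handed in: The glass is held by the stem (TCP within 40 mm of the stem point), mouth up, its axis 23 to 67 degrees from upright, foot and mouth centres over 12 cm above the table, bowl centre within 80 mm of the plate's centre seen from above, still, carried by nothing but the fingers (contact force between glass and the fingers above 1 N and distance between the grasp point and glass_stem below 0.04 m and angle between glass's own z axis and vertical between 0.4 and 1.17 rad and height (world z) of each of glass, glass_rim above 0.12 m and horizontal distance between glass_bowl and plate below 0.08 m and contact force between glass and glass_rack below 0.05 N and contact force between glass and plate below 0.05 N and linear speed of glass below 0.03 m/s and angular speed of glass below 0.2 rad/s); the arm keeps its last pose, push and grip.
It fails at once if the glass is knocked hard against the rack (over 20 N) (contact force between glass and glass_rack above 20 N).
It fails at once if the glass strikes the plate (over 2 N) (contact force between glass and plate above 2 N).
It fails at once if the filled glass or the corkscrew is knocked or moved more than 30 mm (distance of any of filled_glass, corkscrew from where it was at the start of the episode above 0.03 m).
It also fails if it takes over 61 s, if anything falls off the work surface, if the arm or the gripper's body presses on something with over 40 N, if the wrist force passes 120 N, or if a joint passes its speed limit or range.

### The arm

A 6-joint arm with a two-finger parallel gripper is mounted at the origin on a cart in front of the work surface, level with it; the furniture and walls round the work are solid. World frame = base frame: x ahead of the robot, y to its left, z up, the work surface at z = 0. Lengths are in m, angles in degrees, forces in N, time in s.
With the tool pointing down it reaches from about 0.375 to 0.9 m from the base axis. Payload 3.1 kg.
Tool frame: the origin (TCP) lies between the finger pads, 19 mm behind the fingertips; this is the grasp point; z points along the fingers, y is the line along which they close (so a half turn about z gives the same grasp; the last joint's range is limited). The gripper opens to 87 mm and grips with 3 to 60 N. Pads are 19 mm wide; open, the fingers measure 117 mm over their backs; the gripper's body (75 mm by 190 mm) begins 51 mm behind the grasp point.
Start: joints at [60.59, 30.224, 82.088, -0, 67.689, -10.227], TCP at [0.205, 0.59, 0.241] pointing down, gripper open.
Joint ranges: [-176.69, 176.69], [-43.24, 126.21], [12.49, 139.97], [-82, 262], [0, 151.66], [-163.58, 163.58]. Speed limits (degrees/s): [159.86, 159.86, 180, 180, 180, 180].

### API

Orientations are given as a 3x3 rotation matrix whose columns are the frame's x, y, z axes.
In Python, from rig import read_state, optics, bot gives the robot as it stands. The module is installed in compiled form; this text tells all that it offers.
- The arm moves only by the tool send_rows, never from a script. Its argument "commands" is a list of rows, each a list of 7 numbers: the turn, a rotation vector about the tool's x, y, z in units of 5 degrees (1.0 is 5 degrees), then the shift along the tool's x, y, z in units of 30 mm (1.0 is 30 mm), then the opening, from 0 (shut) to 1 (fully open). In form: [[rx, ry, rz, tx, ty, tz, gripper], ...]. A call has 1 to 20 rows; each row is the pose to reach, as a shift and turn from the pose commanded when the call began, along the tool's axes at that moment; what a row does not reach only later rows make up. A row lasts 1/12 s, in which the tool goes at most 41.7 mm and 7.16 degrees, less where a joint would pass 70% of its speed; a pose out of reach is approached as far as the arm can. A call with a gripper value outside its range is refused whole. The fingers move at their own pace and stop on an object; the grip force is fixed at half the most. Time passes only in rows, so rows that repeat a pose let the fingers close. It gives the time, the measured TCP pose, the force, the opening and the grip force at its end, in the units of the state.
- read_state(): the state, without advancing time (a new reading comes with each control period).
- optics.capture(name): name is "scene" or "top" or "wrist"; returns a dict with "image" (420x560x3 uint8, blue, green, red), "intrinsics" (3x3 intrinsics, pixels), "extrinsics" (4x4, takes a point from world to camera coordinates); the wrist camera has in their place "T_tool_cam" (4x4, takes a point from camera to tool coordinates, whose origin is the TCP and whose axes are the flange's). Camera axes: x right, y down, z forward; pixel columns grow to the right and rows downward; lengths in m; the calibration is good to about 2 mm. A picture is of the moment at which its call begins: read the wrist's pose just before it. There is no depth.
- bot.hand_in(): hands the job in; it is judged then, once.
The state is a dict: "time_s": time; "joint_positions": joint angles; "qvel": joint speeds; "tau": joint torques, N m; "position": TCP position; "tcp_rot": TCP orientation; "force": force on the tool from outside, world axes, zero at the start; "moment": the same for the moment, N m; "opening": opening from 0.0 (shut) to 1.0 (fully open); "grasp_force": force on a finger pad.
Only numpy, scipy, OpenCV 4.12 (cv2) and the standard library are available. Lean on these libraries where they do the work, as an engineer would, in place of code of your own. Each camera call takes 0.05 s, during which the arm holds its last target. There are 200 camera calls.

## Working session

There is one attempt and no reset: what is moved stays moved. The work goes in short steps, Python scripts to look and compute and a tool call to move; the robot and the scene stay as the last step left them, time stands still between calls to the robot, and variables do not carry over. Pictures are saved under pics/ and viewed, at most 10 in all, crops included, and the job is handed in when it is done.

Besides the shell and the picture viewer there is one more tool, called after "Call:" as a command line: name --pt "numbers of a row" for each row, then --argument value for the rest. send_rows: Moves the arm, as the interface text tells. Its arguments: {"type":"object","properties":{"commands":{"type":"array","items":{"type":"array","items":{"type":"number"}}}},"required":["commands"]}

```bash
mkdir -p pics
cat > h.py <<'E'
import numpy as np, cv2
from rig import read_state, optics, bot
def ray(c,uv):
    K=np.array(c["intrinsics"]);E=np.array(c["extrinsics"]);R=E[:3,:3];o=-R.T@E[:3,3]
    d=R.T@np.linalg.solve(K,[uv[0],uv[1],1.]);return o,d/np.linalg.norm(d)
def onz(c,uv,z):
    o,d=ray(c,uv);return o+d*(z-o[2])/d[2]
def tri(rs):
    A=0;b=0
    for o,d in rs:
        P=np.eye(3)-np.outer(d,d);A=A+P;b=b+P@o
    p=np.linalg.solve(A,b);return p,[np.linalg.norm((np.eye(3)-np.outer(d,d))@(p-o)) for o,d in rs]
def proj(c,p):
    K=np.array(c["intrinsics"]);E=np.array(c["extrinsics"]);q=K@(E[:3,:3]@np.array(p)+E[:3,3]);return q[:2]/q[2]
E
python3 - <<'E'
from h import *
import pickle
d={}
for n in("scene","top"):
    c=optics.capture(n);d[n]={k:np.array(c[k]) for k in("image","intrinsics","extrinsics")};cv2.imwrite(f"pics/{n}0.png",cv2.resize(c["image"],(800,600),interpolation=cv2.INTER_CUBIC))
    print(n,ray(c,(280,210)))
pickle.dump(d,open("c0.pkl","wb"))
E
```

```text
scene (array([-0.14200776, -0.69749524,  0.94785143]), array([ 0.52837488,  0.60360738, -0.59705788]))
top (array([0.3455246 , 0.05550008, 1.58398295]), array([ 0.12037999,  0.00778924, -0.99269733]))
```

View pics/scene0.png

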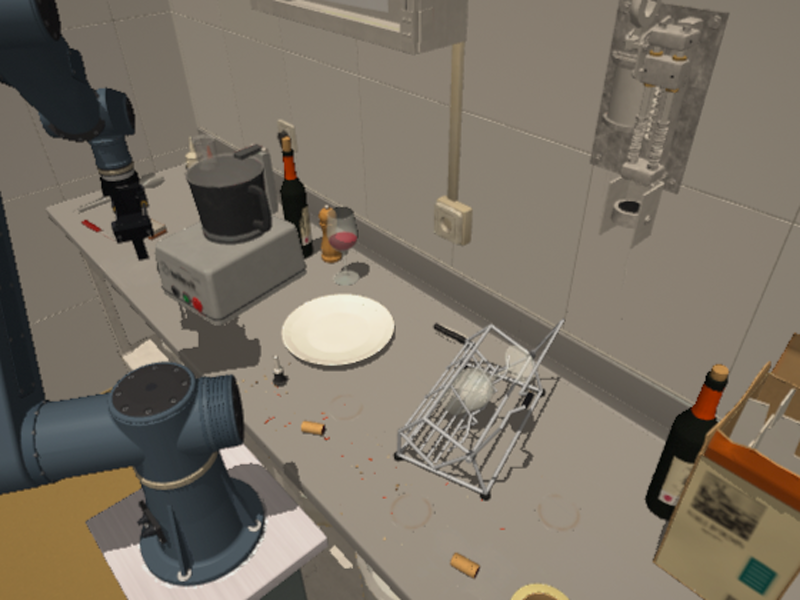

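View pics/top0.png

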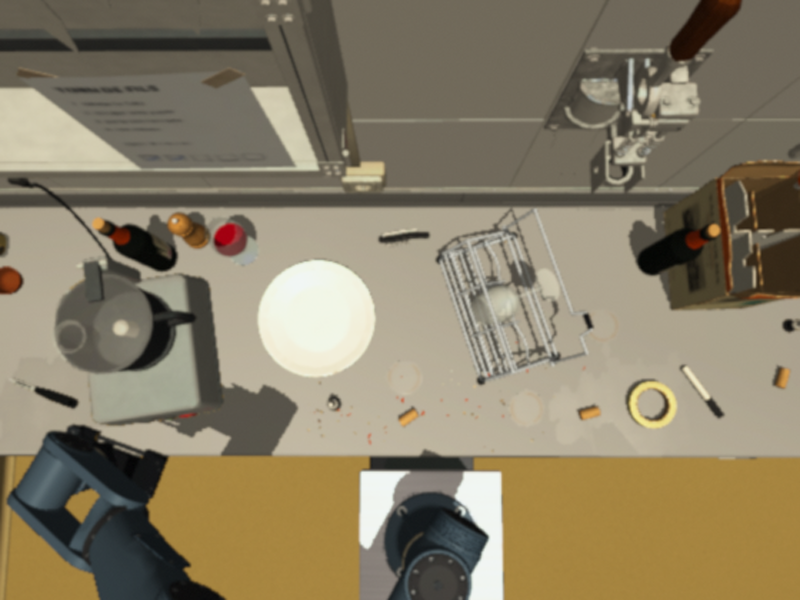

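The scene view shows the plate at (338,328), the rack at (480,410) with the black tab at about (527,400), and the filled glass at (343,245). In the top view (800 scale) the plate is at (317,318), the rack at (500,305), the tab at (588,321), the glass foot at about (545,283) and the corkscrew at (404,236). Next I'll zoom in on the rack.

Run:
```python
from h import *
import pickle
d=pickle.load(open("c0.pkl","rb"))
a=d["top"]["image"][140:275,300:430]; b=d["scene"]["image"][215:355,270:405]
A=cv2.resize(a,(400*1,415),interpolation=cv2.INTER_CUBIC);print(a.shape,b.shape)
A=cv2.resize(a,None,fx=4.4,fy=4.4,interpolation=cv2.INTER_CUBIC);B=cv2.resize(b,None,fx=4.2,fy=4.2,interpolation=cv2.INTER_CUBIC)
cv2.imwrite("pics/a.png",A);cv2.imwrite("pics/b.png",B)
# plate
for n in d:
    im=d[n]["image"].astype(int);m=((im.min(2)>190)).astype(np.uint8)
    k,l,s,ce=cv2.connectedComponentsWithStats(m)
    for i in np.argsort(-s[1:,4])[:3]+1: print(n,s[i],ce[i],onz(d[n],ce[i],0.02))
```

```text
(135, 130, 3) (140, 135, 3)
scene [  73  355  154   65 3240] [157.25185185 394.19351852] [-0.00844108 -0.09661125  0.02      ]
scene [ 198  206   78   45 2583] [237.13627565 227.80216802] [0.50207004 0.26581318 0.02      ]
scene [155 312  26  16 236] [165.78813559 319.13559322] [0.11781003 0.08368945 0.02      ]
top [ 181  182   82   82 5214] [221.10452628 222.49520522] [0.49365381 0.2619054  0.02      ]
top [ 319  330   33   90 1849] [339.4391563  371.18226068] [ 0.02319047 -0.12024198  0.02      ]
top [ 252  330   32   54 1028] [262.51750973 350.75680934] [0.08470739 0.1228451  0.02      ]
```

View pics/a.png

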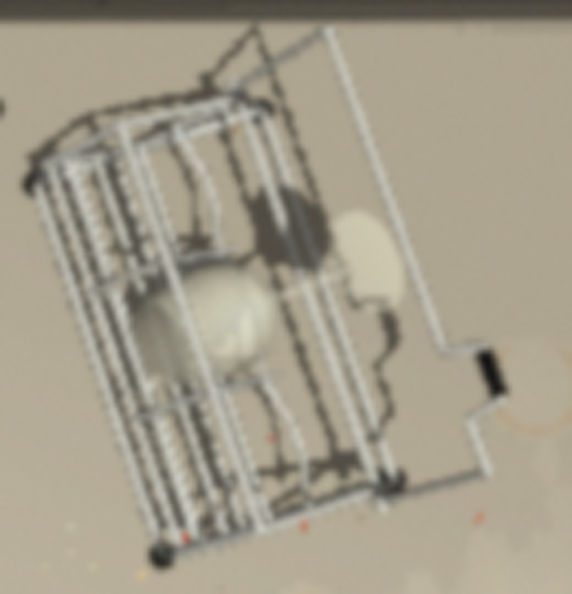

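View pics/b.png

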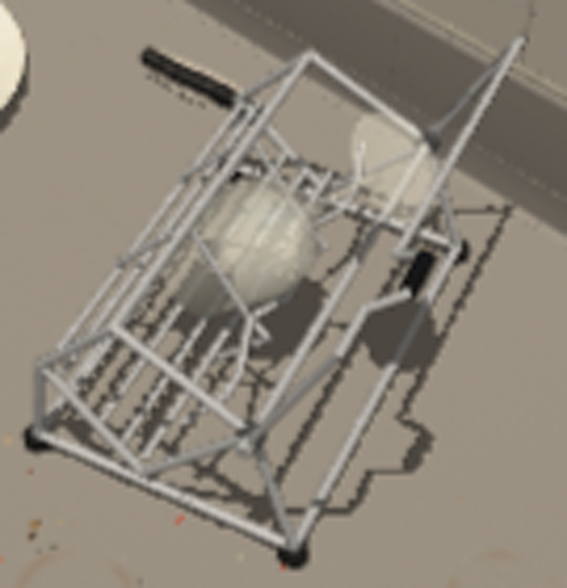

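The crops show the black tab (top crop (491,372), scene crop (417,272)), the foot disc (372,258)/(392,165), the bar ends and the rack feet. I'll triangulate these.

Run:
```python
from h import *
import pickle
d=pickle.load(open("c0.pkl","rb"));T,S=d["top"],d["scene"]
# refine tab by darkness
def dark(c,uv,r=7,th=60):
    u,v=map(int,uv);p=c["image"][v-r:v+r+1,u-r:u+r+1].max(2);m=p<th
    y,x=np.nonzero(m);return (u-r+x.mean(),v-r+y.mean()),m.sum()
tt,n1=dark(T,(411.6,224.5));ts,n2=dark(S,(369.3,279.8));print(tt,n1,ts,n2)
t=lambda a:(300+a[0]/4.4-.4,140+a[1]/4.4-.4)
s=lambda a:(270+a[0]/4.2-.4,215+a[1]/4.2-.4)
pts={"tab":(tt,ts),"foot":(t((372,258)),s((392,165))),"barfar":(t((330,32)),s((520,42))),"barloop2":(t((443,350)),s((400,250))),"barloop1":(t((470,420)),s((365,308))),
"barnear":(t((488,472)),s((343,352))),"hingenear":(t((385,487)),s((252,438))),"hingefar":(t((235,97)),s((432,138))),
"footA":(t((160,552)),s((36,437))),"toprailnear":(t((262,522)),s((115,328))),"toprailfar":(t((122,125)),s((310,57)))}
for k,(a,b) in pts.items():
    p,e=tri([ray(T,a),ray(S,b)]);print(k,p.round(4),np.round(e,4))
for n,(a,b) in {"A":((160,552),(36,437)),"B":((388,487),(292,553))}.items(): print(n,onz(T,t(a),.008),onz(S,s(b),.008))
print(onz(T,t((33,182)),.008),"far-right",onz(S,s((458,250)),.008))
```

```text
(np.float64(411.0), np.float64(224.08695652173913)) 23 (np.float64(369.3095238095238), np.float64(279.1666666666667)) 42
tab [ 0.4705 -0.3082  0.2223] [0.0004 0.0004]
foot [ 0.5448 -0.2347  0.207 ] [0.003 0.003]
barfar [ 0.7006 -0.2131  0.2041] [0.0008 0.0008]
barloop2 [ 0.4868 -0.2823  0.2083] [0.0013 0.0013]
barloop1 [ 0.4398 -0.2977  0.207 ] [0.0001 0.0001]
barnear [ 0.4066 -0.3092  0.2056] [0.0007 0.0007]
hingenear [ 0.398  -0.2624  0.0992] [0.0028 0.0028]
hingefar [ 0.6818 -0.166   0.0994] [0.0022 0.0022]
footA [ 0.3539 -0.1151  0.0036] [0.0015 0.0015]
toprailnear [ 0.3732 -0.17    0.1385] [0.0021 0.0021]
toprailfar [ 0.6509 -0.0788  0.1395] [0.0004 0.0004]
A [ 0.35516428 -0.11551253  0.008     ] [ 0.35032508 -0.11699883  0.008     ]
B [ 0.40351222 -0.28610546  0.008     ] [ 0.40628333 -0.29092028  0.008     ]
[ 0.63477005 -0.02294977  0.008     ] far-right [ 0.68943855 -0.19953548  0.008     ]
```

```bash
cat >> h.py <<'E'
from scipy.spatial.transform import Rotation as Ro
import json
C=np.array([.5206,-.1565,0]);XR=np.array([.3107,-.9505,0]);YR=np.array([.9505,.3107,0]);ZZ=np.array([0,0,1.])
def W(x,y,z): return C+x*XR+y*YR+z*ZZ
def st():
    s=read_state();open("log.jsonl","a").write(json.dumps([np.array(s[k]).tolist() for k in("joint_positions","position","tcp_rot")])+"\n");return s
def row(R0,p0,R,p):
    r=Ro.from_matrix(R0.T@R).as_rotvec(degrees=True);t=R0.T@(np.array(p)-p0)
    n=max(np.linalg.norm(r)/7.16,np.linalg.norm(t)/.0417)
    print("row",np.round(r/5,2).tolist(),np.round(t/.03,2).tolist(),"n",round(n,1))
def frame(y,z):
    z=z/np.linalg.norm(z);y=y-z*(y@z);y/=np.linalg.norm(y);return np.column_stack([np.cross(y,z),y,z])
def now():
    s=st();R=np.array(s["tcp_rot"]);p=np.array(s["position"])
    print("t",s["time_s"],"p",p.round(4),"j",np.round(s["joint_positions"],1),"f",np.round(s["force"],1),"op",s["opening"],"gf",s["grasp_force"]);return R,p
E
python3 - <<'E'
from h import *
R,p=now();print(R.round(3))
th=np.radians(50);z=np.sin(th)*XR-np.cos(th)*ZZ;y=np.cos(th)*XR+np.sin(th)*ZZ
for s in(1,-1):
  row(R,p,frame(s*y,z),[.45,.0,.42])
  row(R,p,frame(s*YR,z),[.45,.0,.42])
E
```

```text
t 0.1 p [0.205  0.5898 0.2404] j [ 60.6  30.3  82.2  -0.   67.7 -10.2] f [-0.3 -0.3 -0.2] op 1.00107040124116 gf 0.0
[[-0.944  0.329 -0.001]
 [ 0.329  0.944 -0.002]
 [ 0.    -0.002 -1.   ]]
row [-4.14, -12.22, 26.27] [-14.17, -15.9, -5.96] n 20.4
row [4.57, -9.26, 9.86] [-14.17, -15.9, -5.96] n 15.9
row [9.62, -3.26, -6.96] [-14.17, -15.9, -5.96] n 15.9
row [10.96, 5.41, -23.51] [-14.17, -15.9, -5.96] n 18.5
```

Call:
send_rows --pt "0 0 0 0 0 -3 0.11" --pt "0 0 0 0 0 -6 0.11" --pt "0 0 0 0 0 -6 0.11" --pt "0 0 0 0 0 -6 0.11" --pt "0 0 0 0 0 -6 0.11"

```text
time_s: 0.52
position: [0.2062, 0.5921, 0.4287]
tcp_rot: [[-0.945, 0.328, 0.006], [0.328, 0.944, 0.01], [-0.002, 0.012, -1.0]]
force: [0.6, 1.0, 0.8]
opening: 0.712
grasp_force: 0.0
```

Call:
send_rows --pt "9.62 -3.26 -6.96 -14.2 -15.9 0 0.11" --pt "9.62 -3.26 -6.96 -14.2 -15.9 0 0.11" --pt "9.62 -3.26 -6.96 -14.2 -15.9 0 0.11" --pt "9.62 -3.26 -6.96 -14.2 -15.9 0 0.11" --pt "9.62 -3.26 -6.96 -14.2 -15.9 0 0.11" --pt "9.62 -3.26 -6.96 -14.2 -15.9 0 0.11" --pt "9.62 -3.26 -6.96 -14.2 -15.9 0 0.11" --pt "9.62 -3.26 -6.96 -14.2 -15.9 0 0.11" --pt "9.62 -3.26 -6.96 -14.2 -15.9 0 0.11" --pt "9.62 -3.26 -6.96 -14.2 -15.9 0 0.11" --pt "9.62 -3.26 -6.96 -14.2 -15.9 0 0.11" --pt "9.62 -3.26 -6.96 -14.2 -15.9 0 0.11" --pt "9.62 -3.26 -6.96 -14.2 -15.9 0 0.11" --pt "9.62 -3.26 -6.96 -14.2 -15.9 0 0.11" --pt "9.62 -3.26 -6.96 -14.2 -15.9 0 0.11" --pt "9.62 -3.26 -6.96 -14.2 -15.9 0 0.11" --pt "9.62 -3.26 -6.96 -14.2 -15.9 0 0.11" --pt "9.62 -3.26 -6.96 -14.2 -15.9 0 0.11"

```text
time_s: 2.02
position: [0.4505, -0.001, 0.4209]
tcp_rot: [[-0.951, -0.197, 0.236], [-0.308, 0.613, -0.728], [-0.001, -0.765, -0.644]]
force: [-0.1, 1.0, 1.0]
opening: 0.108
grasp_force: 0.0
```

Run:
```python
from h import *
R,p=now();print(R.round(3))
H=(.0605,.0993);r=.142
# tip at TCP+19mm z. sleeve in cradle: sleeve centre ~ 3.5mm beyond tips
for phi,th in((28.9,50),(28.9,55)):
  f=np.radians(phi);t=np.radians(th)
  z=np.sin(t)*XR-np.cos(t)*ZZ;y=-(np.cos(t)*XR+np.sin(t)*ZZ)
  tab=W(H[0]+r*np.sin(f),-.0947,H[1]+r*np.cos(f));print(tab)
  row(R,p,frame(y,z),tab-z*(.019+.006+.03))
```

```text
t 2.0167 p [ 0.4505 -0.001   0.4209] j [ 13.7   9.5 101.7 -52.8  73.3 -75.8] f [-0.1  1.   1. ] op 0.10798758033786605 gf 0.0
[[-0.951 -0.197  0.236]
 [-0.308  0.613 -0.728]
 [-0.001 -0.765 -0.644]]
[ 0.47070713 -0.30865765  0.22361596]
row [0.02, -0.02, -0.03] [2.52, -1.39, 10.02] n 7.5
[ 0.47070713 -0.30865765  0.22361596]
row [1.02, -0.02, -0.03] [2.52, -1.23, 10.03] n 7.5
```

Call:
send_rows --pt "1 0 0 2.5 -1.23 5 0.11" --pt "1 0 0 2.5 -1.23 10 0.11" --pt "1 0 0 2.5 -1.23 10 0.11" --pt "1 0 0 2.5 -1.23 10 0.11" --pt "1 0 0 2.5 -1.23 10 0.11" --pt "1 0 0 2.5 -1.23 10 0.11" --pt "1 0 0 2.5 -1.23 10 0.11" --pt "1 0 0 2.5 -1.23 10 0.11" --pt "1 0 0 2.5 -1.23 10 0.11" --pt "1 0 0 2.5 -1.23 10 0.11"

```text
time_s: 2.85
position: [0.4753, -0.2533, 0.286]
tcp_rot: [[-0.958, -0.188, 0.215], [-0.285, 0.585, -0.76], [0.018, -0.789, -0.614]]
force: [0.2, -0.1, -0.2]
opening: 0.11
grasp_force: 0.0
```

Run:
```python
from h import *
R,p=now()
c=optics.capture("wrist");cv2.imwrite("pics/w1.png",c["image"]);T=np.array(c["T_tool_cam"]);print(T.round(3))
K=np.array(c["intrinsics"]);M=np.linalg.inv(T)
for n,w in{"tab":W(.0605+.142*np.sin(.504),-.0947,.0993+.142*np.cos(.504)),"foot":W(.0818,0,.2047),"stem":W(.0471,0,.1633)}.items():
    q=M[:3,:3]@(R.T@(w-p))+M[:3,3];q=K@q;print(n,q[:2]/q[2])
```

```text
t 2.85 p [ 0.4753 -0.2533  0.286 ] j [-20.4  21.  115.1 -81.9  40.1 -61.8] f [ 0.2 -0.1 -0.2] op 0.10992834885720738 gf 0.0
[[-0.001 -0.962 -0.272  0.074]
 [ 1.    -0.001 -0.    -0.001]
 [ 0.    -0.272  0.962 -0.143]
 [ 0.     0.     0.     1.   ]]
tab [301.94864443 198.53871396]
foot [362.14010682 331.12663246]
stem [436.61629105 332.60992728]
```

View pics/w1.png

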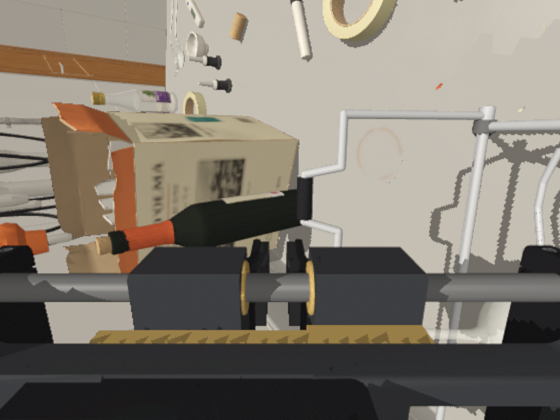

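The wrist view confirms the tab at (305,196) against a predicted (302,198), so the measurement is good. J4 is at its limit (-82), so I'll fit a kinematic model to plan feasible postures.

```bash
cat > kin.py <<'E'
from h import *
from scipy.optimize import least_squares
L=[json.loads(l) for l in open("log.jsonl")]
rz=lambda a:Ro.from_euler("z",a,degrees=True).as_matrix()
ry=lambda a:Ro.from_euler("y",a,degrees=True).as_matrix()
def fk(q,P,R0):
    a1,lat,h,L2,e,L3,L6=P
    R=rz(q[0])@ry(q[1]+q[2])@rz(q[3])@ry(q[4])@rz(q[5])@R0
    p=rz(q[0])@(np.array([a1,lat,h])+ry(q[1])@[0,0,L2]+ry(q[1]+q[2])@[e,0,L3])+R[:,2]*L6
    return R,p
q,p,R=map(np.array,L[0]);R0=fk(q,[0]*7,np.eye(3))[0].T@R
f=lambda P:np.concatenate([np.r_[fk(np.array(q),P,R0)[1]-p,(0*np.array(P)+P-[0,.1,.4,.4,0,.4,.2])*1e-4] for q,p,R in L])
P=least_squares(f,[0,.1,.4,.4,0,.4,.2]).x
LO=np.array([-176.69,-43.24,12.49,-82,0,-163.58]);HI=np.array([176.69,126.21,139.97,262,151.66,163.58])
def ik(R,p,seeds=None):
    best=None;rng=np.random.default_rng(0)
    for s in (seeds or [])+[LO+(HI-LO)*rng.random(6) for _ in range(12)]:
        g=lambda q:np.r_[(fk(q,P,R0)[1]-p)*10,Ro.from_matrix(fk(q,P,R0)[0].T@R).as_rotvec()]
        s_=least_squares(g,np.clip(s,LO+.1,HI-.1),bounds=(LO,HI),x_scale=50)
        if best is None or s_.cost<best.cost-1e-9: best=s_
    return best.x,best.cost**.5
E
python3 - <<'E'
from kin import *
print(P.round(4),R0.round(3))
for q,p,R in L:
    r,x=fk(np.array(q),P,R0);print((x-p).round(4),Ro.from_matrix(r.T@np.array(R)).magnitude()*57.3)
E
```

```text
[0.     0.111  0.2742 0.588  0.1141 0.3917 0.2868] [[ 0. -1. -0.]
 [ 1.  0.  0.]
 [-0. -0.  1.]]
[-0. -0.  0.] 6.760918761680714e-16
[ 0.  0. -0.] 1.4133206030459654e-14
[-0. -0. -0.] 3.1488840324274996e-14
```

Run:
```python
from kin import *
mar=lambda q:np.minimum(q-LO,HI-q).min()
def tab(phi,th,s,back=.025):
    f,t=np.radians([phi,th]);z=np.sin(t)*XR-np.cos(t)*ZZ;y=s*(np.cos(t)*XR+np.sin(t)*ZZ)
    return frame(y,z),W(.0605+.142*np.sin(f),-.0947,.0993+.142*np.cos(f))-z*back
s=st();q0=np.array(s["joint_positions"])
for sg in(-1,1):
  for phi,th in((28.9,45),(28.9,35),(28.9,25),(60,30),(60,15),(88,15),(88,5)):
    q,c=ik(*tab(phi,th,sg),[q0]);print(sg,phi,th,q.round(),round(c,4))
a=np.sin(np.radians(40))*XR+np.cos(np.radians(40))*ZZ; u=np.cos(np.radians(40))*XR-np.sin(np.radians(40))*ZZ
stem=W(.0471,0,.1633)
for ph in(-30,0,30,60,90):
  f=np.radians(ph);z=np.cos(f)*u+np.sin(f)*YR
  for sg in(1,-1):
    R=frame(sg*np.cross(a,z),z)
    for n,p in(("pre",stem-.07*z),("g",stem),("up",stem+.15*a)):
      q,c=ik(R,p,[q0]);print(ph,sg,n,q.round(),round(c,4))
```

```text
-1 28.9 45 [-29.  23. 116. -82.  29. -66.] 0.0003
-1 28.9 35 [ -33.   21.  111.  -49.   28. -102.] 0.0
-1 28.9 25 [ -37.   20.  105.  -24.   36. -127.] 0.0
-1 60 30 [ -39.   28.  106.  -40.   25. -114.] 0.0
-1 60 15 [ -43.   28.   97.  -11.   42. -144.] 0.0
-1 88 15 [ -44.   35.   98.  -12.   34. -143.] 0.0
-1 88 5 [ -47.   37.   91.   -3.   47. -153.] 0.0
1 28.9 45 [-29.  23. 116. -82.  29. 114.] 0.0003
1 28.9 35 [-33.  21. 111. -49.  28.  78.] 0.0
1 28.9 25 [-37.  20. 105. -24.  36.  53.] 0.0
1 60 30 [-39.  28. 106. -40.  25.  66.] 0.0
1 60 15 [-43.  28.  97. -11.  42.  36.] 0.0
1 88 15 [-44.  35.  98. -12.  34.  37.] 0.0
1 88 5 [-47.  37.  91.  -3.  47.  27.] 0.0
-30 1 pre [ -3.  43.  87. -54.  79.  19.] 0.0
-30 1 g [ -8.  45.  92. -59.  72.  23.] 0.0
-30 1 up [-16.  38.  83. -59.  75.   5.] 0.0
-30 -1 pre [  -3.   43.   87.  -54.   79. -161.] 0.0
-30 -1 g [  -8.   45.   92.  -59.   72. -157.] 0.0
-30 -1 up [ -15.   38.   87.  -65.   73. -164.] 0.0993
0 1 pre [ -7.  31. 113. -81.  45.  41.] 0.0
0 1 g [-13.  37. 114. 262.  41.  55.] 0.0316
0 1 up [-22.  27. 103. -73.  38.  16.] 0.0
[... 263 characters left out ...]
 118. 169.  18. 121.] 0.0
30 -1 pre [-28.  33. 138. 187.  47. -69.] 0.0
30 -1 g [-30.  39. 131. 186.  46. -68.] 0.0
30 -1 up [-39.  23. 118. 169.  18. -59.] 0.0
60 1 pre [-67.  49. 140. 114.  71. 120.] 0.1003
60 1 g [-54.  54. 136. 134.  78. 119.] 0.0
60 1 up [-58.  32. 122. 117.  57. 150.] 0.0
60 -1 pre [-67.  49. 140. 114.  71. -60.] 0.1003
60 -1 g [-54.  54. 136. 134.  78. -61.] 0.0
60 -1 up [-58.  32. 122. 117.  57. -30.] 0.0
90 1 pre [-75.  64. 125.  87.  89. 120.] 0.0
90 1 g [-64.  63. 122.  98.  91. 125.] 0.0
90 1 up [-66.  46. 111.  96.  88. 153.] 0.0
90 -1 pre [-75.  64. 125.  87.  89. -60.] 0.0
90 -1 g [-64.  63. 122.  98.  91. -55.] 0.0
90 -1 up [-66.  46. 111.  96.  88. -27.] 0.0
```

```bash
cat >> kin.py <<'E'
def tab(phi,th,s=-1,back=.024):
    f,t=np.radians([phi,th]);z=np.sin(t)*XR-np.cos(t)*ZZ;y=s*(np.cos(t)*XR+np.sin(t)*ZZ)
    return frame(y,z),W(.0605+.142*np.sin(f),-.0947,.0993+.142*np.cos(f))-z*back
E
python3 - <<'E'
from kin import *
R,p=now();row(R,p,*tab(28.9,35,-1,.06))
E
```

```text
t 2.9 p [ 0.4749 -0.2524  0.2862] j [-20.3  20.9 115.2 -81.9  40.1 -61.8] f [ 0.2 -0.1  0.8] op 0.11450329638870424 gf 0.0
row [-3.42, -0.35, -0.07] [0.69, -0.01, 0.76] n 2.4
```

Call:
send_rows --pt "-3.4 -0.35 0 0.7 0 0.3 0.08" --pt "-3.4 -0.35 0 0.7 0 0.76 0.08" --pt "-3.4 -0.35 0 0.7 0 0.76 0.08" --pt "-3.4 -0.35 0 0.7 0 0.76 0.08" --pt "-3.4 -0.35 0 0.7 0 0.76 0.08" --pt "-3.4 -0.35 0 0.7 0 0.76 0.08" --pt "-3.4 -0.35 0 0.7 0 0.76 0.08" --pt "-3.4 -0.35 0 0.7 0 0.76 0.08"

```text
time_s: 3.57
position: [0.4592, -0.275, 0.2725]
tcp_rot: [[-0.952, -0.25, 0.179], [-0.307, 0.779, -0.547], [-0.003, -0.575, -0.818]]
force: [-1.1, -0.9, -0.4]
opening: 0.079
grasp_force: 0.0
```

Run:
```python
from kin import *
R,p=now();T=tab(28.9,35,-1,.06);print(T[1],Ro.from_matrix(R.T@T[0]).as_rotvec(degrees=True))
for phi,th in((28.9,35),(38,32),(48,28),(58,23),(68,18),(78,13),(89,8)):
    row(R,p,*tab(phi,th))
```

```text
t 3.5667 p [ 0.4592 -0.275   0.2725] j [ -31.3   16.8  110.9  -44.6   32.2 -104.9] f [-1.1 -0.9 -0.4] op 0.07864495334368557 gf 0.0
[ 0.46001452 -0.27594658  0.27276509] [-0.1271929   0.02057269 -0.25275183]
row [-0.03, 0.0, -0.05] [-0.02, -0.03, 1.22] n 0.9
row [-0.63, 0.01, -0.05] [-0.02, -0.35, 1.92] n 1.4
row [-1.43, 0.01, -0.05] [-0.02, -0.57, 2.73] n 2.0
row [-2.43, 0.01, -0.05] [-0.02, -0.67, 3.56] n 2.6
row [-3.43, 0.01, -0.05] [-0.02, -0.62, 4.4] n 3.2
row [-4.43, 0.01, -0.05] [-0.02, -0.43, 5.21] n 3.8
row [-5.43, 0.02, -0.05] [-0.01, -0.06, 6.03] n 4.3
```

Call:
send_rows --pt "0 0 0 0 0 0.7 0.08" --pt "0 0 0 0 0 1.22 0.08" --pt "-0.3 0 0 0 -0.2 1.55 0.08" --pt "-0.6 0 0 0 -0.35 1.92 0.08" --pt "-1 0 0 0 -0.47 2.3 0.08" --pt "-1.4 0 0 0 -0.57 2.73 0.08" --pt "-1.9 0 0 0 -0.63 3.15 0.08" --pt "-2.4 0 0 0 -0.67 3.56 0.08" --pt "-2.9 0 0 0 -0.65 4 0.08" --pt "-3.4 0 0 0 -0.62 4.4 0.08" --pt "-3.9 0 0 0 -0.53 4.8 0.08" --pt "-4.4 0 0 0 -0.43 5.2 0.08" --pt "-4.9 0 0 0 -0.26 5.6 0.08" --pt "-5.4 0 0 0 -0.06 6 0.08" --pt "-5.4 0 0 0 -0.06 6 0.08" --pt "-5.4 0 0 0 -0.06 6 0.08" --pt "-5.4 0 0 0 -0.06 6 0.08"

```text
time_s: 4.98
position: [0.4922, -0.3753, 0.1268]
tcp_rot: [[-0.952, -0.303, 0.046], [-0.307, 0.942, -0.134], [-0.003, -0.141, -0.99]]
force: [-0.4, 0.1, 0.2]
opening: 0.078
grasp_force: 0.0
```

Run:
```python
from kin import *
R,p=now();print(p-tab(89,8)[1])
c=optics.capture("scene");b=c["image"][190:360,250:430];cv2.imwrite("pics/s2.png",cv2.resize(b,None,fx=3.5,fy=3.5,interpolation=cv2.INTER_CUBIC))
```

```text
t 4.9833 p [ 0.4922 -0.3753  0.1268] j [ -46.1   36.2   93.6   -5.    42.9 -150.5] f [-0.4  0.1  0.2] op 0.07759595892120015 gf 0.0
[-0.00021419 -0.00010633  0.00125762]
```

View pics/s2.png

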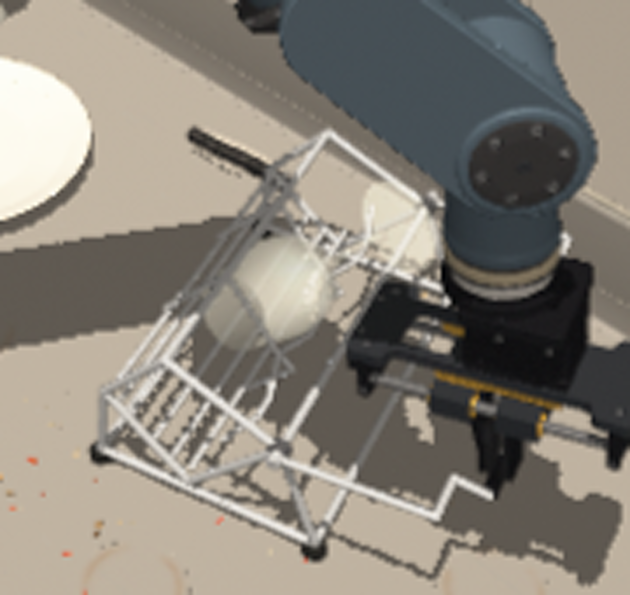

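The bar is laid back nearly horizontal, with the tab at crop (490,490) and the glass foot uncovered at (400,225). The gripper body's wide side (190 mm) is along tool y. Now I'll plan the grasp and the final pose.

```bash
cat >> kin.py <<'E'
a=np.sin(np.radians(40))*XR+np.cos(np.radians(40))*ZZ; u=np.cos(np.radians(40))*XR-np.sin(np.radians(40))*ZZ
stem=W(.0471,0,.1633)
def grasp(ph,dl,sg):
    f,d=np.radians([ph,dl]);z0=np.cos(f)*u+np.sin(f)*YR;y=np.cross(a,z0)
    z=np.cos(d)*z0-np.sin(d)*a
    return frame(sg*y,z)
mar=lambda q:np.minimum(q-LO,HI-q).min()
E
python3 - <<'E'
from kin import *
q0=np.array(st()["joint_positions"])
for ph in(-20,-10,0):
  for dl in(0,8,13):
    R=grasp(ph,dl,1);o=[];s=[q0,np.array([-10,35,105,-65,55,30.])]
    for p in(stem-.07*R[:,2],stem,stem+.08*a,stem+.16*a):
      q,c=ik(R,p,s);s=[q];o.append((q.round().tolist(),round(c,3)))
    print(ph,dl,R[2].round(2),*o)
E
```

```text
-20 0 [-0.77 -0.22 -0.6 ] ([-3.0, 39.0, 96.0, -59.0, 68.0, 24.0], np.float64(0.0)) ([-9.0, 42.0, 99.0, -65.0, 61.0, 28.0], np.float64(0.0)) ([-13.0, 37.0, 95.0, -64.0, 62.0, 17.0], np.float64(0.0)) ([-18.0, 33.0, 89.0, -61.0, 64.0, 6.0], np.float64(0.0))
-20 8 [-0.67 -0.22 -0.7 ] ([-6.0, 36.0, 94.0, -51.0, 66.0, 14.0], np.float64(0.0)) ([-11.0, 39.0, 97.0, -56.0, 59.0, 18.0], np.float64(0.0)) ([-16.0, 35.0, 92.0, -54.0, 61.0, 8.0], np.float64(0.0)) ([-20.0, 32.0, 86.0, -51.0, 64.0, -3.0], np.float64(0.0))
-20 13 [-0.61 -0.22 -0.76] ([-9.0, 34.0, 92.0, -45.0, 65.0, 9.0], np.float64(0.0)) ([-13.0, 38.0, 96.0, -50.0, 58.0, 12.0], np.float64(0.0)) ([-17.0, 34.0, 91.0, -47.0, 61.0, 2.0], np.float64(0.0)) ([-21.0, 31.0, 84.0, -45.0, 65.0, -8.0], np.float64(0.0))
-10 0 [-0.77 -0.11 -0.63] ([-4.0, 34.0, 105.0, -67.0, 56.0, 30.0], np.float64(0.0)) ([-10.0, 39.0, 106.0, -75.0, 51.0, 36.0], np.float64(0.0)) ([-15.0, 34.0, 102.0, -71.0, 50.0, 22.0], np.float64(0.0)) ([-20.0, 29.0, 96.0, -65.0, 51.0, 9.0], np.float64(0.0))
-10 8 [-0.67 -0.11 -0.73] ([-8.0, 31.0, 102.0, -56.0, 53.0, 18.0], np.floa
[... 522 characters left out ...]
0)) ([-13.0, 37.0, 114.0, 262.0, 41.0, 55.0], np.float64(0.032)) ([-18.0, 31.0, 108.0, -82.0, 39.0, 31.0], np.float64(0.003)) ([-23.0, 26.0, 102.0, -72.0, 38.0, 14.0], np.float64(0.0))
0 8 [-0.67  0.   -0.74] ([-11.0, 27.0, 111.0, -66.0, 40.0, 24.0], np.float64(0.0)) ([-16.0, 34.0, 111.0, -77.0, 35.0, 32.0], np.float64(0.0)) ([-21.0, 28.0, 105.0, -65.0, 35.0, 13.0], np.float64(0.0)) ([-25.0, 25.0, 99.0, -53.0, 38.0, -6.0], np.float64(0.0))
0 13 [-0.6 -0.  -0.8] ([-13.0, 26.0, 109.0, -56.0, 38.0, 11.0], np.float64(0.0)) ([-18.0, 33.0, 109.0, -66.0, 32.0, 20.0], np.float64(0.0)) ([-23.0, 27.0, 103.0, -53.0, 35.0, 0.0], np.float64(0.0)) ([-27.0, 24.0, 96.0, -42.0, 40.0, -17.0], np.float64(0.0))
```

Run:
```python
from kin import *
R=grasp(-10,8,1);gt=R.T@(-a);qu,_=ik(R,stem+.16*a,[np.array([-22,28,93,-52,51,-4.])])
PL=np.array([.496,.263]);res=[]
rng=np.random.default_rng(1)
def f(q):
    Rq,p=fk(q,P,R0);g=Rq@gt;bowl=p+.096*g;foot=p-.054*g
    return np.r_[(bowl[:2]-PL)*50,(foot[2]-.24)*30,(g[2]-np.cos(np.radians(45)))*30,(q-qu)/90*.5,
       np.maximum(0,15-(q-LO))/3,np.maximum(0,15-(HI-q))/3, max(0,Rq[2,2]+.3)*5]
for i in range(40):
    s=least_squares(f,np.clip(qu+rng.normal(size=6)*[30,20,20,100,40,100],LO+1,HI-1),bounds=(LO,HI),x_scale=50)
    res.append((s.cost,s.x))
res.sort(key=lambda r:r[0]);seen=[]
print(qu.round(1))
for c,q in res:
    if all(abs(q-k).max()>8 for k in seen):
        seen.append(q);Rq,p=fk(q,P,R0);print(round(c,2),q.round(),"p",p.round(3),"z",Rq[:,2].round(2),"g",(Rq@gt).round(2))
```

```text
[-22.   27.9  92.7 -51.8  51.3  -3.9]
0.18 [-13.  35.  91.  41.  95. -32.] p [0.495 0.195 0.278] z [-0.35  0.76 -0.55] g [0.01 0.71 0.71]
0.26 [  46.   45.   81.  -67.   90. -105.] p [0.525 0.324 0.278] z [ 0.5  -0.81 -0.31] g [-0.3  -0.64  0.71]
1.39 [ 43.  33. 125. 231.  59. -69.] p [0.464 0.323 0.278] z [ 0.96 -0.01 -0.29] g [ 0.35 -0.62  0.71]
5.07 [ 23.   2. 122. -56.  13. 149.] p [0.427 0.243 0.361] z [ 0.75  0.11 -0.65] g [0.72 0.21 0.66]
```

Call:
send_rows --pt "0 0 0 0 -0.7 -1 0.2" --pt "0 0 0 0 0 -3 0.45" --pt "0 0 0 0 0 -6 0.45" --pt "0 0 0 0 0 -7 0.45" --pt "0 0 0 0 0 -7 0.45" --pt "0 0 0 0 0 -7 0.45" --pt "0 0 0 0 0 -7 0.45"

```text
time_s: 5.62
position: [0.4841, -0.3486, 0.342]
tcp_rot: [[-0.952, -0.302, 0.057], [-0.307, 0.941, -0.143], [-0.01, -0.154, -0.988]]
force: [-0.1, 1.1, -0.3]
opening: 0.43
grasp_force: 0.0
```

Run:
```python
from kin import *
R,p=now();G=grasp(-10,8,1)
for b in(.2,.07): row(R,p,G,stem-b*G[:,2]);print(ik(G,stem-b*G[:,2],[np.array([-8,31,102,-56,53,18.])])[0].round())
```

```text
t 5.6167 p [ 0.4841 -0.3486  0.342 ] j [ -44.8   19.4   84.3   -3.8   68.2 -151.4] f [-0.1  1.1 -0.3] op 0.43041138480356755 gf 0.0
row [6.76, -3.71, 18.15] [-4.25, 8.61, -0.22] n 13.8
[  2.  24.  96. -47.  68.  11.]
row [6.76, -3.71, 18.15] [-3.48, 6.28, 3.36] n 13.8
[ -8.  31. 102. -56.  53.  18.]
```

Call:
send_rows --pt "2 -1.1 5.4 -1.3 2.7 -0.5 0.45" --pt "4 -2.2 11 -2.5 5 -0.5 0.45" --pt "6.76 -3.71 18.15 -4.25 8.6 -0.22 0.45" --pt "6.76 -3.71 18.15 -4.25 8.6 -0.22 0.45" --pt "6.76 -3.71 18.15 -4.25 8.6 -0.22 0.45" --pt "6.76 -3.71 18.15 -4.25 8.6 -0.22 0.45" --pt "6.76 -3.71 18.15 -4.25 8.6 -0.22 0.45" --pt "6.76 -3.71 18.15 -4.25 8.6 -0.22 0.45" --pt "6.76 -3.71 18.15 -4.25 8.6 -0.22 0.45" --pt "6.76 -3.71 18.15 -4.25 8.6 -0.22 0.45" --pt "6.76 -3.71 18.15 -4.25 8.6 -0.22 0.45" --pt "6.76 -3.71 18.15 -4.25 8.6 -0.22 0.45" --pt "6.76 -3.71 18.15 -4.25 8.6 -0.22 0.45" --pt "6.76 -3.71 18.15 -4.25 8.6 -0.22 0.45" --pt "6.76 -3.71 18.15 -4.25 8.6 -0.22 0.45" --pt "6.76 -3.71 18.15 -4.25 8.6 -0.22 0.45" --pt "6.76 -3.71 18.15 -4.25 8.6 -0.22 0.45" --pt "6.76 -3.71 18.15 -4.25 8.6 -0.22 0.45"

```text
time_s: 7.12
position: [0.5251, -0.0645, 0.304]
tcp_rot: [[-0.215, 0.976, 0.033], [0.719, 0.181, -0.671], [-0.661, -0.121, -0.74]]
force: [-0.5, 0.8, -0.3]
opening: 0.448
grasp_force: 0.0
```

Run:
```python
from kin import *
R,p=now();G=grasp(-10,8,1)
for b in(.08,.0): row(R,p,G,stem-b*G[:,2])
c=optics.capture("wrist");cv2.imwrite("pics/w3.png",c["image"]);T=np.array(c["T_tool_cam"]);K=np.array(c["intrinsics"]);M=np.linalg.inv(T)
for n,w in{"foot":stem+.054*a,"stem":stem,"bowl":stem-.096*a}.items():
    q=M[:3,:3]@(R.T@(w-p))+M[:3,3];q=K@q;print(n,q[:2]/q[2])
```

```text
t 7.1167 p [ 0.5251 -0.0645  0.304 ] j [  1.9  23.9  96.3 -46.6  67.6  10.4] f [-0.5  0.8 -0.3] op 0.4484003558781968 gf 0.0
row [-0.06, -0.13, 0.09] [-0.22, 0.06, 3.88] n 2.8
row [-0.06, -0.13, 0.09] [-0.25, 0.07, 6.54] n 4.7
foot [278.48166966 242.94624463]
stem [278.88147682 196.37112728]
bowl [279.63126084 109.02582346]
```

View pics/w3.png

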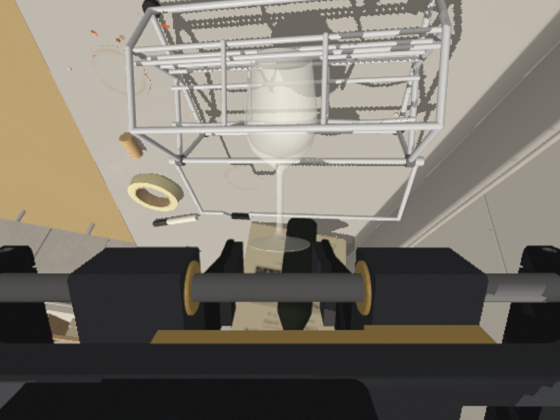

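Stem and foot line up with the prediction (foot seen at (279,243), predicted (278,243); stem in column 279). I'll go closer and check the narrow part.

Call:
send_rows --pt "0 -0.1 0.1 -0.22 0.06 1.3 0.45" --pt "0 -0.1 0.1 -0.22 0.06 2.6 0.45" --pt "0 -0.1 0.1 -0.22 0.06 3.9 0.45" --pt "0 -0.1 0.1 -0.22 0.06 3.9 0.45" --pt "0 -0.1 0.1 -0.22 0.06 3.9 0.45" --pt "0 -0.1 0.1 -0.22 0.06 3.9 0.45"

```text
time_s: 7.67
position: [0.5327, -0.1482, 0.2235]
tcp_rot: [[-0.204, 0.978, 0.036], [0.715, 0.174, -0.678], [-0.669, -0.112, -0.735]]
force: [0.1, -0.2, 0.3]
opening: 0.452
grasp_force: 0.0
```

Run:
```python
from kin import *
R,p=now();G=grasp(-10,8,1)
row(R,p,G,stem)
c=optics.capture("wrist");T=np.array(c["T_tool_cam"]);K=np.array(c["intrinsics"]);M=np.linalg.inv(T)
im=c["image"].copy()
for d in(0,54,58,80,110,150):
    w=stem+(.054-d/1000)*a;q=M[:3,:3]@(R.T@(w-p))+M[:3,3];q=K@q;v=q[:2]/q[2];print(d,v.round(1)); cv2.line(im,(int(v[0])-60,int(v[1])),(int(v[0])-50,int(v[1])),(0,0,255),1)
cv2.imwrite("pics/w4.png",cv2.resize(im[80:330,140:420],None,fx=2.4,fy=2.4,interpolation=cv2.INTER_CUBIC))
```

```text
t 7.6667 p [ 0.5327 -0.1482  0.2235] j [ -7.2  30.4 101.6 -55.1  54.5  16.5] f [ 0.1 -0.2  0.3] op 0.4521381567617371 gf 0.0
row [-0.05, -0.03, -0.04] [0.06, 0.0, 2.67] n 1.9
0 [277.3 287.6]
54 [277.1 219.9]
58 [277.  214.7]
80 [276.9 185.8]
110 [276.8 145.2]
150 [276.6  88.7]
```

View pics/w4.png

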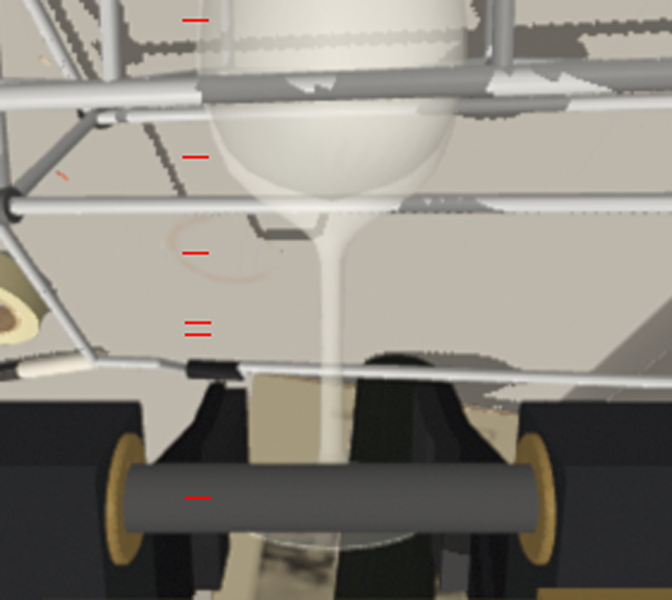

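The picture shows the stem in column ~330, with the bowl flaring above crop row ~250 and the foot edge at row 548. I'll measure the stem's width profile to place the narrowest part.

Run:
```python
from kin import *
R,p=now();c=optics.capture("wrist");T=np.array(c["T_tool_cam"]);K=np.array(c["intrinsics"]);M=np.linalg.inv(T)
im=c["image"]
for d in(30,40,45,50,54,58,62,66,70,75,80,85,90,100):
    w=stem+(.054-d/1000)*a;q=M[:3,:3]@(R.T@(w-p))+M[:3,3];v=K@q;v=v[:2]/v[2];s=K[0,0]/q[2]/1000
    r=im[int(round(v[1])),255:302].astype(int).sum(1)//3
    print(d,v.round(),"px/mm",round(s,2),' '.join(map(str,r)))
```

```text
t 7.7167 p [ 0.5332 -0.1478  0.2241] j [ -7.1  30.4 101.5 -55.1  54.5  16.5] f [ 0.9  0.  -0.2] op 0.4466266679810101 gf 0.0
30 [276. 250.] px/mm 1.29 147 147 147 148 148 148 148 147 147 147 147 148 147 147 147 147 148 157 183 191 192 190 185 179 173 167 153 140 141 142 138 108 38 21 23 25 24 26 24 25 24 25 25 26 25 24 23
40 [276. 237.] px/mm 1.3 143 140 139 142 151 132 128 119 114 111 119 116 114 109 108 107 104 122 160 168 173 173 169 164 156 145 129 106 101 101 102 106 96 56 49 50 49 50 54 60 62 64 65 67 71 83 85
45 [276. 231.] px/mm 1.3 145 144 143 142 141 141 140 141 140 139 138 137 137 141 140 140 139 146 171 186 191 191 187 181 174 163 147 136 147 148 147 147 147 146 146 138 97 85 85 86 86 85 85 81 69 67 66
50 [276. 224.] px/mm 1.3 181 180 181 181 181 181 181 181 181 181 181 181 181 181 181 181 181 183 194 204 208 208 205 201 194 184 176 180 181 181 181 181 181 181 181 181 181 181 181 180 181 181 181 182 183 182 181
54 [276. 219.] px/mm 1.31 181 181 180 181 180 181 181 181 181 181 181 181 181 181 181 181 181 184 196 206 209 208 206 202 195 185 176 175 180 181 181 181 181 181 1
[... 1277 characters left out ...]
1 181 181 181 181 181 181 181 181 181 180 181 181 181 181
85 [276. 179.] px/mm 1.33 166 158 116 128 166 158 115 109 128 155 115 109 129 163 160 187 214 216 216 216 216 215 213 212 210 207 204 199 194 188 182 180 181 181 181 181 181 180 181 181 181 181 181 181 181 181 181
90 [276. 172.] px/mm 1.33 181 181 181 181 182 189 197 206 209 211 212 213 214 214 213 210 191 180 180 181 191 212 213 212 211 210 209 208 207 206 204 203 201 200 198 195 191 186 183 181 181 181 181 181 181 181 181
100 [276. 158.] px/mm 1.34 214 212 210 209 204 200 196 194 193 193 193 193 194 194 194 195 194 194 193 194 193 193 193 193 193 192 192 191 191 191 190 190 189 188 188 188 188 188 190 195 199 200 201 201 201 200 199
```

The stem is a steady 8 mm at the predicted 54 mm point, centred between the fingers. I'll advance and close.

Call:
send_rows --pt "0 0 0 0.06 0.02 1 0.45" --pt "0 0 0 0.06 0.02 2 0.45" --pt "0 0 0 0.06 0.02 2.65 0.45" --pt "0 0 0 0.06 0.02 2.65 0.45" --pt "0 0 0 0.06 0.02 2.65 0.45" --pt "0 0 0 0.06 0.02 2.65 0.45"

```text
time_s: 8.27
position: [0.5366, -0.1999, 0.1648]
tcp_rot: [[-0.203, 0.978, 0.038], [0.714, 0.175, -0.678], [-0.67, -0.111, -0.734]]
force: [0.5, 0.5, 0.6]
opening: 0.444
grasp_force: 0.0
```

Call:
send_rows --pt "0 0 0 0 0 0 0.35" --pt "0 0 0 0 0 0 0.25" --pt "0 0 0 0 0 0 0.18" --pt "0 0 0 0 0 0 0.13" --pt "0 0 0 0 0 0 0.09" --pt "0 0 0 0 0 0 0.05" --pt "0 0 0 0 0 0 0" --pt "0 0 0 0 0 0 0" --pt "0 0 0 0 0 0 0" --pt "0 0 0 0 0 0 0" --pt "0 0 0 0 0 0 0" --pt "0 0 0 0 0 0 0"

```text
time_s: 9.27
position: [0.5358, -0.2008, 0.1633]
tcp_rot: [[-0.204, 0.978, 0.036], [0.715, 0.173, -0.678], [-0.669, -0.113, -0.735]]
force: [-0.9, 1.1, 0.5]
opening: 0.099
grasp_force: 28.3
```

Run:
```python
from kin import *
R,p=now();print(p-stem);row(R,p,R,p+.16*a);row(R,p,R,p+.12*a)
```

```text
t 9.2667 p [ 0.5358 -0.2008  0.1633] j [-12.9  36.4 103.5 -63.2  47.   22.7] f [-0.9  1.1  0.5] op 0.09924220028145826 gf 28.29621759998915
[ 5.29337678e-04  4.57405456e-04 -2.11548566e-05]
row [0.0, 0.0, 0.0] [-5.28, 0.02, -0.76] n 3.8
row [0.0, 0.0, 0.0] [-3.96, 0.01, -0.57] n 2.9
```

Call:
send_rows --pt "0 0 0 -0.15 0 -0.02 0" --pt "0 0 0 -0.35 0 -0.05 0" --pt "0 0 0 -0.6 0 -0.09 0" --pt "0 0 0 -0.9 0 -0.13 0" --pt "0 0 0 -1.2 0 -0.17 0"

```text
time_s: 9.68
position: [0.5431, -0.2238, 0.1918]
tcp_rot: [[-0.204, 0.978, 0.035], [0.715, 0.173, -0.678], [-0.669, -0.113, -0.734]]
force: [-0.1, -0.5, -1.4]
opening: 0.096
grasp_force: 28.5
```

Call:
send_rows --pt "0 0 0 -0.3 0 -0.04 0" --pt "0 0 0 -0.7 0 -0.1 0" --pt "0 0 0 -1.1 0 -0.16 0" --pt "0 0 0 -1.5 0 -0.22 0" --pt "0 0 0 -1.9 0 -0.27 0" --pt "0 0 0 -2.3 0 -0.33 0" --pt "0 0 0 -2.7 0 -0.39 0" --pt "0 0 0 -3.1 0 -0.45 0" --pt "0 0 0 -3.5 0 -0.5 0" --pt "0 0 0 -3.9 0 -0.56 0" --pt "0 0 0 -4.1 0 -0.59 0" --pt "0 0 0 -4.1 0 -0.59 0" --pt "0 0 0 -4.1 0 -0.59 0" --pt "0 0 0 -4.1 0 -0.59 0" --pt "0 0 0 -4.1 0 -0.59 0"

```text
time_s: 10.93
position: [0.5668, -0.2985, 0.2855]
tcp_rot: [[-0.205, 0.978, 0.034], [0.715, 0.174, -0.677], [-0.668, -0.114, -0.735]]
force: [-0.6, 0.0, -0.4]
opening: 0.097
grasp_force: 28.5
```

Run:
```python
from kin import *
R,p=now();G=grasp(-10,8,1);gt=G.T@(-a)
print("rim",p+.148*(R@gt))
# lift straight up to foot/bowl clear, then final via joint interpolation
q0=np.array(st()["joint_positions"])
PL=np.array([.496,.263])
def f(q):
    Rq,x=fk(q,P,R0);g=Rq@gt;b=x+.096*g;ft=x-.054*g
    return np.r_[(b[:2]-PL)*50,(ft[2]-.24)*30,(g[2]-.707)*30,(q-q0)/90*.3]
qf=least_squares(f,[-13,35,91,41,95,-32.],bounds=(LO,HI),x_scale=50).x
Rf,pf=fk(qf,P,R0);print("qf",qf.round(),pf,(Rf@gt).round(2),Rf[:,2].round(2));np.savez("fin.npz",R=Rf,p=pf,gt=gt)
# waypoint: up & left, clear of rack
up=p+[0,0.02,.12]
for n,(RR,pp) in {"up":(R,up),"fin":(Rf,pf)}.items(): row(R,p,RR,pp)
# Cartesian slerp from up to an intermediate and on to final: check joint path & rim/foot heights
from scipy.spatial.transform import Slerp
mid=pf+[0,0,.1]
sl=Slerp([0,1],Ro.from_matrix([R,Rf]));q=q0
for k in np.linspace(0,1,8):
    RR=sl(k).as_matrix();x=up+(mid-up)*k;q,c=ik(RR,x,[q]) ;g=RR@gt
    print(round(k,2),q.round(),round(c,3),"foot",(x-.054*g).round(2),"rim",(x+.148*g).round(2))
row(R,up,Rf,mid);row(Rf,mid,Rf,pf)
```

```text
t 10.9333 p [ 0.5668 -0.2985  0.2855] j [-21.9  28.   92.5 -51.5  51.8  -4. ] f [-0.6  0.  -0.4] op 0.0967839097385522 gf 28.53657628670817
rim [ 0.53745014 -0.20759792  0.17243175]
qf [-13.  35.  91.  41.  95. -32.] [0.49481924 0.19509747 0.27814909] [0.01 0.71 0.71] [-0.35  0.76 -0.55]
row [0.0, 0.0, 0.0] [-2.2, -0.34, -3.39] n 2.9
row [2.03, 19.24, -0.8] [12.42, 0.54, -11.04] n 13.5
0.0 [-20.  20.  85. -44.  64. -16.] 0.0 foot [ 0.58 -0.31  0.45] rim [ 0.54 -0.19  0.29]
0.14 [-18.  19.  80. -30.  75. -23.] 0.0 foot [ 0.57 -0.25  0.43] rim [ 0.52 -0.1   0.31]
0.29 [-17.  19.  77. -18.  85. -26.] 0.0 foot [ 0.56 -0.19  0.42] rim [ 0.51 -0.01  0.34]
0.43 [-17.  20.  75.  -6.  94. -27.] 0.0 foot [ 0.55 -0.13  0.4 ] rim [0.51 0.07 0.37]
0.57 [-16.  21.  75.   6. 100. -26.] 0.0 foot [ 0.53 -0.06  0.39] rim [0.5  0.14 0.4 ]
0.71 [-16.  23.  77.  18. 104. -24.] 0.0 foot [0.52 0.01 0.37] rim [0.5  0.2  0.43]
0.86 [-15.  25.  81.  30. 105. -23.] 0.0 foot [0.51 0.08 0.35] rim [0.5  0.25 0.46]
1.0 [-13.  27.  86.  43. 105. -23.] 0.0 foot [0.49 0.16 0.34] rim [0.5  0.3  0.48]
row [2.03, 19.24, -0.8] [12.39, 0.5, -10.1] n 13.5
row [0.0, 0.0, 0.0] [-2.64, 0.87, 1.84] n 2.4
```

Call:
send_rows --pt "0 0 0 -0.3 -0.05 -0.5 0" --pt "0 0 0 -0.8 -0.12 -1.2 0" --pt "0 0 0 -1.3 -0.2 -2 0" --pt "0 0 0 -1.8 -0.28 -2.8 0" --pt "0 0 0 -2.1 -0.33 -3.2 0" --pt "0 0 0 -2.2 -0.34 -3.4 0" --pt "0 0 0 -2.2 -0.34 -3.4 0" --pt "0 0 0 -2.2 -0.34 -3.4 0"

```text
time_s: 11.6
position: [0.5667, -0.2783, 0.4052]
tcp_rot: [[-0.205, 0.978, 0.034], [0.716, 0.174, -0.677], [-0.668, -0.114, -0.736]]
force: [-0.2, 0.2, -2.4]
opening: 0.099
grasp_force: 28.6
```

Call:
send_rows --pt "0.06 0.58 -0.02 0.37 0.01 -0.3 0" --pt "0.16 1.54 -0.06 0.99 0.04 -0.81 0" --pt "0.28 2.7 -0.11 1.74 0.07 -1.41 0" --pt "0.4 3.85 -0.16 2.48 0.1 -2.02 0" --pt "0.55 5.2 -0.21 3.35 0.13 -2.73 0" --pt "0.7 6.55 -0.27 4.22 0.17 -3.43 0" --pt "0.83 7.9 -0.33 5.08 0.2 -4.14 0" --pt "0.97 9.25 -0.38 5.95 0.24 -4.85 0" --pt "1.1 10.6 -0.44 6.82 0.27 -5.55 0" --pt "1.25 11.9 -0.5 7.69 0.31 -6.26 0" --pt "1.4 13.25 -0.55 8.56 0.34 -6.97 0" --pt "1.54 14.6 -0.61 9.42 0.38 -7.68 0" --pt "1.68 15.95 -0.66 10.3 0.41 -8.38 0" --pt "1.8 17.1 -0.71 11.05 0.44 -9 0" --pt "1.9 18.1 -0.75 11.65 0.47 -9.5 0" --pt "1.98 18.8 -0.78 12.15 0.49 -9.9 0" --pt "2.03 19.2 -0.8 12.4 0.5 -10.1 0" --pt "2.03 19.2 -0.8 12.4 0.5 -10.1 0" --pt "2.03 19.2 -0.8 12.4 0.5 -10.1 0" --pt "2.03 19.2 -0.8 12.4 0.5 -10.1 0"

```text
time_s: 13.27
position: [0.4955, 0.1943, 0.3779]
tcp_rot: [[0.06, 0.934, -0.351], [0.613, 0.243, 0.752], [0.788, -0.261, -0.558]]
force: [-0.3, -0.0, -1.3]
opening: 0.098
grasp_force: 28.9
```

Run:
```python
from kin import *
R,p=now();F=np.load("fin.npz");row(R,p,F["R"],F["p"])
for n in("scene","top"):
    c=optics.capture(n);g=R@F["gt"];print(n,"foot",proj(c,p-.054*g),"bowl",proj(c,p+.096*g),"rim",proj(c,p+.148*g))
    cv2.imwrite(f"pics/{n}5.png",cv2.resize(c["image"][100:340,100:420],None,fx=2,fy=2))
```

```text
t 13.2667 p [0.4955 0.1943 0.3779] j [-12.8  27.4  85.7  42.6 104.5 -23. ] f [-0.3 -0.  -1.3] op 0.09793964654749224 gf 28.898831598469314
row [0.02, 0.07, -0.01] [-2.6, 0.85, 1.88] n 2.4
scene foot [249.73179712 159.30241185] bowl [224.41598598 113.12117227] rim [215.64359936  97.11853716]
top foot [245.53132565 210.53342465] bowl [197.89929021 204.64755575] rim [179.3346606  202.35353294]
```

View pics/scene5.png

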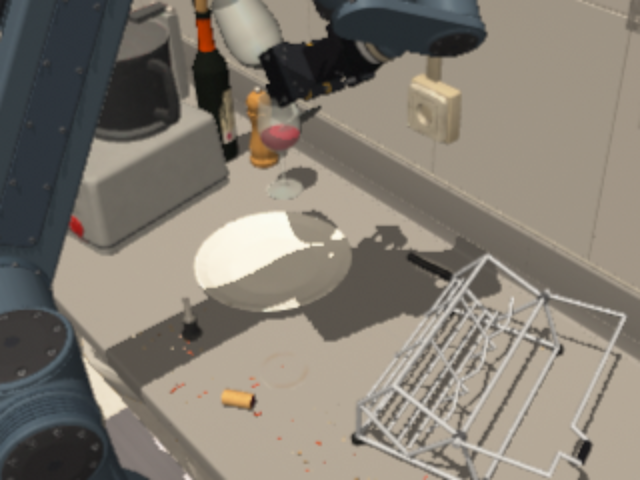

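The scene view shows the glass upright, leaning and held, with its bowl at crop (248,25), which is image (224,112) as predicted. The bar is open, and the filled glass and corkscrew are undisturbed. The bowl is over the plate centre and the foot is 0.34 m up, so I'll hold to settle and hand in.

Call:
send_rows --pt "0 0 0 0 0 0 0" --pt "0 0 0 0 0 0 0" --pt "0 0 0 0 0 0 0" --pt "0 0 0 0 0 0 0" --pt "0 0 0 0 0 0 0" --pt "0 0 0 0 0 0 0"

```text
time_s: 13.87
position: [0.4953, 0.1949, 0.3787]
tcp_rot: [[0.059, 0.934, -0.351], [0.612, 0.244, 0.753], [0.789, -0.259, -0.557]]
force: [0.1, -0.3, -1.2]
opening: 0.097
grasp_force: 28.9
```

Run:
```python
from kin import *
R,p=now();g=R@np.load("fin.npz")["gt"];print("bowl",p+.096*g,"foot",p-.054*g,"tilt",np.degrees(np.arccos(g[2])),"qvel",np.round(st and read_state()["qvel"],2))
print(bot.hand_in())
```

```text
t 13.8667 p [0.4953 0.1949 0.3787] j [-12.7  27.3  85.7  42.7 104.5 -23.1] f [ 0.1 -0.3 -1.2] op 0.09718424162525938 gf 28.901709783413025
bowl [0.49626684 0.26312177 0.44623204] foot [0.49478094 0.15655626 0.34067901] tilt 45.27644661490578 qvel [ 0.09 -0.    0.19  0.04 -0.03  0.13]
the job is handed in; nothing more can be done
None
```

I handed the job in at about 14 s with the glass held by its stem, mouth up, leaning 45° and its bowl over the middle of the plate, its foot 34 cm above the table; the bar is swung back, the other things look untouched, and no verdict came back.

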